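# Alloy check of a ground bracket

## Robot

A 7-joint arm with a two-finger parallel gripper is mounted at the origin on the work surface. World frame = base frame: x ahead of the robot, y to its left, z up, the work surface at z = 0. Lengths are in m, angles in rad, forces in N, time in s.
With the tool pointing down it reaches from about 0.4 to 0.85 m from the base axis. Payload 6.9 kg.
Tool frame: the origin (TCP) lies midway between the tips of the shut fingers; the grasp point (between the pads) lies behind it (ctrl.pinch_z is the z of the grasp point in the tool frame, in m); z points along the fingers, y is the line along which they close (so a half turn about z gives the same grasp; the last joint's range is limited). The gripper opens to 85 mm and grips with 20 to 120 N. Pads are 22 mm wide; open, the fingers measure 114 mm over their backs; the gripper's body (76 mm by 85 mm) begins 54 mm behind the grasp point. The pads swing forward as they close: fully open they stand 13 mm farther back than shut.
Start: joints at [-1.048, 0.507, -0.238, 1.5, 0.126, 1.149, -0.155], TCP at [0.254, 0.571, 0.231] pointing down, gripper open.
Joint ranges: [-3.08, 3.08], [-0.24, 2.05], [-1.43, 1.35], [0, 2.5], [-1.52, 4.66], [0.17, 1.96], [-2.89, 2.89]. Speed limits (rad/s): [2.39, 2.39, 3.14, 3.14, 3.14, 3.14, 3.14].

## Interface

Orientations are given as a unit quaternion [w, x, y, z].
In Python, from station import ctrl, get_state, vision, ticket, models gives the robot as it stands. Calls block until the motion is done:
- ctrl.movep(position, orientation): joint-space move of the TCP to a pose.
- ctrl.movel(position, frame=None, max_speed=0.15): straight line of the TCP; frame=None keeps the orientation; max_speed is the mean speed in m/s.
- ctrl.set_joints(angles): joint-space move.
- ctrl.ungrasp() and ctrl.close_gripper(force=None): open the fingers fully, or close them until they stop; force is the grip in N (None keeps the last).
- ctrl.pause(seconds).
- ctrl.ik(position, orientation): joint angles nearest the present ones, or None.
- get_state(): the state.
- vision.grab_frame(name): name is "scene" or "top"; returns (picture, depth): 384x512x3 uint8, blue, green, red; 384x512 float32, m along the optical axis (not along the pixel's ray), 0 where there is no reading.
- vision.camera_info(name): a dict with "mtx" (3x3 intrinsics, pixels), "R" (3x3) and "t" (3): a world point X has camera coordinates R X + t. Camera axes: x right, y down, z forward; pixel columns grow to the right and rows downward; lengths in m; the calibration is good to about 2 mm. A picture is of the moment at which its call begins. camera_info takes no time and is no camera call.
A pose or a line that the arm cannot do raises ctrl.Unreachable and nothing moves.
- ticket.close_job(): hands the job in; it is judged then, once.
Trained networks look in the newest picture that a camera, given by its name, has taken for a name from the list of things; names that differ only in an ending like _2 or _b are one class to them, and where a whole thing is asked for, a point or a joint stands for the part that bears it (a point fixed in the world has none). Each returns a list of dicts, best first, with "p" (0 to 1); they miss things now and then, are a little off and sometimes report something else, mostly with a low value. They report only what shows in the picture. A call takes as long as a camera call. They do not tell look-alikes from the thing itself.
- models.recognise(camera, target): "point" ([column, row] in pixels, amid what is visible of it).
- models.masks_of(camera, target): "mask" (384x512 bool, what is visible of it) and "point" ([column, row] in pixels, amid what is visible of it).
The state is a dict: "time": time; "qpos": joint angles; "qd": joint speeds; "tau": joint torques, N m; "tcp_pos": TCP position; "eef_rot": TCP orientation; "contact_force": force on the tool from outside, world axes, zero at the start; "wrist_torque": the same for the moment, N m; "width": finger opening in m; "gripper_force": force on a finger pad.
Only numpy, scipy, OpenCV 4.12 (cv2) and the standard library are available. Lean on these libraries where they do the work, as an engineer would, in place of code of your own. Each camera call takes 0.05 s, during which the arm holds its last target. There are 200 camera calls.

## Task

Check the alloy of the freshly ground red bracket: stand it on the plate of the analyser's stand so that its bare spot squarely faces the gun's nose, centred on it and no more than 15 mm away, and let go of it without knocking the nose hard. Then squeeze the gun's red trigger fully in, keep it in for two seconds and let it spring out again. Leave the bracket standing there, and do not push the other things on the bench about.

Things in the scene. Friction and masses are not known exactly. Their poses are not given: they have to be found in the camera images.
- stand: aluminium base plate, fixed, 12 mm thick; the bracket goes on top of it. Origin on the bench straight under the centre of the nose's front face; +y is the way the nose points, -x the way the gun's grip points, z up. It spans x -70 to 60, y -210 to 110 mm; y 0 to 110, before the nose, is free (yellow lines are only paint); a narrow tongue runs under the grip
- nose (a point): centre of the flat front face of the gun's nose (small copper window), 60 mm above the bench; axes as stand, so its +y points straight out of the nose. The nose is a black cone, 42 mm across here, 56 mm at its root, 43 mm back
- grip (a point): where to squeeze, on the back (stand -y) face of the gun's black grip, 60 mm above the bench; axes as stand. The grip runs level along stand x -32 to -138 mm, is 36 mm thick along y, 44 to 76 mm above the bench; at its end, x -138 to -168, a battery foot 62 mm wide, top 86 mm. Fingers can come straight down on both sides, over the 12 mm plate or the bench
- trigger_pad (a point): on the outer (stand +y) face of the red trigger, 50 mm from its hinge, level with grip and 62 mm from it along stand y when out. The trigger is a bar 10 mm thick, 22 mm high, 71 mm long beside the grip, upright hinge at its barrel end (stand x -40, y -106 mm). Pushing this point 12 mm to stand -y brings it to its stop; 50 mm then remain to grip
- trigger (a joint): trigger angle in rad: 0 out (sprung), 0.24 fully squeezed at its stop. The spring takes about 3 N at trigger_pad to start and 11 N fully in; let go, it springs out by itself
- bracket: loose red L bracket, 0.28 to 0.5 kg, standing on its foot. Origin: centre of its underside; z up. Web: 8 mm thick (its x -35 to -27 mm), 60 mm wide along y, 130 mm high. Foot: 8 mm thick, to x +35, a rib under 45 mm high in the corner. Bare round spot on the web's outer (-x) face, away from the foot. Pinch the web across its thickness near its top, so the fingers stay above the gun
- spot (a point): centre of the bare metal spot, 34 mm across, on the web's outer face, 48 mm above the bracket's underside: level with the nose when the bracket stands on the plate; axes as bracket, so its -x points out of the face
- offcut: bystander: bright steel tube offcut standing upright, 48 mm across, 90 mm high; origin at the centre of its underside
- collar: bystander: red ring lying flat, 110 mm across, 40 mm high; origin at the centre of its underside
- tape: bystander: black tape measure case with yellow sides, 75 x 42 x 68 mm high; origin at the centre of its underside
- gun: the yellow and black gun itself (barrel, nose, grip), a pistol shape lying on its side, fixed to the stand: same origin and axes as stand. Yellow barrel x -32 to 32, y -195 to -43 mm, its top 91 mm above the bench (clamp band included), then the black nose; the grip sticks out level to -x
Things that resemble listed ones, but are neither listed nor needed, are in the scene too. What is shaped like the bracket but green is not meant.

How it is judged:
On the way, in this order (a step that is already met when the one before it is completed fails the run):
1. the bracket stands on the plate, its spot in front of the nose, let go (y of spot in the frame of nose between -0.003 and 0.018 m and x of spot in the frame of nose between -0.012 and 0.012 m and z of spot in the frame of nose between -0.006 and 0.006 m and angle between the x axis of bracket and the y axis of stand, either way round below 0.18 rad and angle between bracket's own z axis and vertical below 0.06 rad and contact force between the fingers and bracket below 0.1 N), for 0.2 s.
2. with the bracket there, the trigger is kept squeezed fully in (over 0.2 rad) for 1.5 s (all of step 1 and value of joint trigger above 0.2 rad), for 1.5 s.
At the end, for the whole second after the job is handed in: The trigger is out again (under 0.03 rad), and the bracket stands free and at rest on the plate: spot at most 18 mm in front of the nose face, within 12 mm sideways and 6 mm in height of the nose axis, square to it within 0.18 rad, upright within 0.06 rad (all of step 1 and value of joint trigger below 0.03 rad and linear speed of bracket below 0.02 m/s); the robot touches nothing.
It fails at once if the bracket strikes or presses the gun with more than 15 N (contact force between bracket and gun above 15 N).
It fails at once if the offcut is pushed more than 30 mm (distance of offcut from where it was at the start of the episode above 0.03 m).
It fails at once if the collar is pushed more than 30 mm (distance of collar from where it was at the start of the episode above 0.03 m).
It fails at once if the tape is pushed more than 30 mm (distance of tape from where it was at the start of the episode above 0.03 m).
It also fails if it takes over 48 s, if anything falls off the work surface, if the arm or the gripper's body presses on something with over 40 N, if the wrist force passes 120 N, or if a joint passes its speed limit or range.

## Working session

There is one attempt and no reset: what is moved stays moved. The work goes in short steps, each a Python script; the robot and the scene stay as the last script left them, time stands still between calls to the robot, and variables do not carry over. Pictures are saved under pics/ and viewed, at most 10 in all, crops included, and the job is handed in when it is done.

```bash
mkdir -p pics; ls; cat > h.py <<'E'
import numpy as np, cv2
from station import ctrl, get_state, vision, ticket, models
def cloud(cam, depth):
    c=vision.camera_info(cam); K,R,t=(np.array(c[k],float) for k in("mtx","R","t"))
    v,u=np.mgrid[:384,:512]
    p=np.stack([(u-K[0,2])/K[0,0]*depth,(v-K[1,2])/K[1,1]*depth,depth],-1)
    return (p-t.ravel())@R
def proj(cam,X):
    c=vision.camera_info(cam); K,R,t=(np.array(c[k],float) for k in("mtx","R","t"))
    p=K@(R@np.array(X)+t.ravel()); return p[:2]/p[2]
E
python3 - <<'E'
from h import *
np.set_printoptions(precision=3,suppress=True)
ims=[]
for cam in("scene","top"):
    im,d=vision.grab_frame(cam); cv2.imwrite(f"pics/{cam}0.png",im); np.savez(f"{cam}0.npz",im=im,d=d)
    c=vision.camera_info(cam); print(cam,c["mtx"],c["R"],c["t"])
    P=cloud(cam,d)
    for n in("stand","gun","nose","grip","trigger","trigger_pad","bracket","spot","offcut","collar","tape"):
        f=models.masks_of(cam,n)
        for r in f[:4]:
            m=r["mask"]&(d>0); q=P[m]
            print(n,round(r["p"],2),np.round(r["point"]),m.sum(),np.median(q,0) if len(q) else "",np.percentile(q,[3,97],axis=0).ravel() if len(q) else "")
cv2.imwrite("pics/both0.png",cv2.resize(np.hstack([cv2.imread("pics/scene0.png"),cv2.imread("pics/top0.png")]),(800,300)))
print(get_state(),ctrl.pinch_z)
E
```

```text
pics
scene [[419.402   0.    262.805]
 [  0.    419.402 189.935]
 [  0.      0.      1.   ]] [[-0.296  0.955  0.004]
 [ 0.598  0.188 -0.779]
 [-0.745 -0.228 -0.627]] [ 0.194 -0.249  1.817]
stand 0.6 [246. 210.] 3843 [ 0.612 -0.078  0.018] [ 0.444 -0.202  0.007  0.668  0.088  0.094]
gun 0.62 [235. 198.] 1805 [ 0.603 -0.122  0.081] [ 0.432 -0.2    0.017  0.629 -0.017  0.095]
nose 0.85 [238. 198.] 1651 [ 0.604 -0.121  0.082] [ 0.437 -0.196  0.048  0.629 -0.016  0.095]
grip 0.96 [240. 195.] 1848 [ 0.602 -0.122  0.08 ] [ 0.432 -0.199  0.014  0.629 -0.017  0.095]
trigger 0.43 [247. 184.] 41 [ 0.511 -0.102  0.071] [ 0.49  -0.108  0.058  0.536 -0.097  0.076]
trigger_pad 0.46 [321. 253.] 514 [0.743 0.198 0.066] [0.635 0.176 0.003 0.751 0.219 0.094]
trigger_pad 0.4 [248. 184.] 42 [ 0.511 -0.102  0.071] [ 0.492 -0.109  0.057  0.536 -0.097  0.076]
bracket 0.9 [363. 172.] 654 [0.303 0.266 0.048] [0.283 0.231 0.007 0.353 0.295 0.131]
bracket 0.89 [374. 221.] 408 [0.512 0.322 0.012] [0.468 0.279 0.004 0.534 0.347 0.133]
spot 0.85 [365. 174.] 689 [0.303 0.265 0.047] [0.28  0.227 0.006 0.352 0.295 0.
[... 1763 characters left out ...]
3 0.175 0.003 0.747 0.221 0.091]
collar 0.66 [403. 174.] 950 [ 0.556 -0.451  0.039] [ 0.505 -0.502  0.004  0.605 -0.401  0.044]
tape 0.62 [124. 144.] 564 [0.641 0.356 0.064] [0.609 0.335 0.001 0.681 0.396 0.071]
{'time': 1.2, 'qpos': array([-1.048,  0.508, -0.238,  1.5  ,  0.126,  1.149, -0.155]), 'qd': array([ 0.   ,  0.002,  0.001,  0.001, -0.001, -0.   ,  0.   ]), 'tau': array([  0.   , -62.038,  -2.185, -24.997,   0.014,   0.002,  -0.   ]), 'tcp_pos': array([0.254, 0.571, 0.231]), 'eef_rot': array([-0.   ,  0.207,  0.978, -0.   ]), 'contact_force': array([-0.119, -1.022, -0.3  ]), 'wrist_torque': array([-0.008,  0.015, -0.024]), 'gripper_force': 0.0, 'width': 0.08576514837198548} -0.0187
```

View pics/scene0.png

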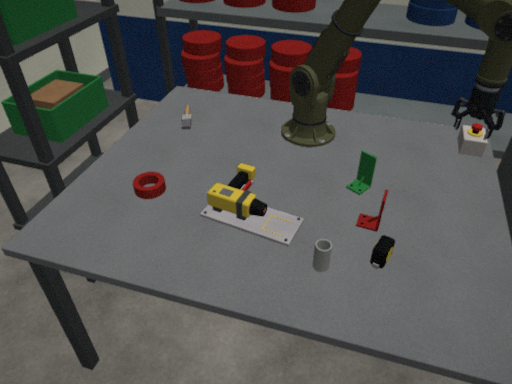

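View pics/top0.png

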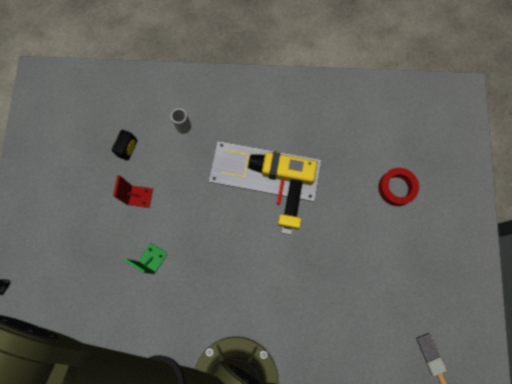

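The meant bracket is the red L at scene (374,221) / top (133,193). The green L at scene (363,172) / top (149,261) is the look-alike, and the offcut, tape and collar match their descriptions. I'll fit the poses and confirm with one crop.

```bash
cat >> h.py <<'E'
from scipy.optimize import least_squares
BR=np.array([[-35,-27,-30,30,0,130],[-35,35,-30,30,0,8]])/1e3
ST=np.array([[-70,60,-210,110,0,12],[-32,32,-195,-43,30,91],[-138,-32,-163,-127,44,76],[-168,-138,-176,-114,34,86],[-21,21,-43,0,39,81],[-111,-40,-111,-101,49,71]])/1e3
def sdf(q,boxes,floor):
    r=q[:,2]-floor
    for b in boxes:
        c=(b[0::2]+b[1::2])/2; h=(b[1::2]-b[0::2])/2
        a=np.abs(q-c)-h
        r=np.minimum(r,np.linalg.norm(np.maximum(a,0),axis=1)+np.minimum(a.max(1),0))
    return r
def fit(P,boxes,x0,floor=0.,base=0.):
    def res(p):
        c,s=np.cos(p[2]),np.sin(p[2]); d=P-[p[0],p[1],base]
        q=np.c_[d[:,0]*c+d[:,1]*s,-d[:,0]*s+d[:,1]*c,d[:,2]]
        return sdf(q,boxes,floor)
    s=least_squares(res,x0,loss="soft_l1",f_scale=.003,x_scale=[.01,.01,.1],diff_step=1e-4)
    return s.x,np.sqrt(np.median(res(s.x)**2))
def near(P,c,r,zmax=.2):
    q=P.reshape(-1,3); return q[(np.hypot(*(q[:,:2]-c).T)<r)&(q[:,2]<zmax)&(q[:,2]>-.02)]
E
python3 - <<'E'
from h import *
np.set_printoptions(precision=4,suppress=True)
C={}
for cam in("scene","top"):
    z=np.load(cam+"0.npz"); P=cloud(cam,z["d"]); P[z["d"]<=0]=9; C[cam]=P
    b=near(P,[.62,-.3],.06); print(cam,"bench z",np.median(b[:,2]),b[:,2].std())
C["both"]=np.concatenate([C["scene"],C["top"]])
for k,P in C.items():
    print(k,"bracket",*min((fit(near(P,[.5,.312],.075),BR,[.5,.312,a]) for a in(-1.9,-1.57,-1.2)),key=lambda t:t[1]))
    print(k,"stand",*fit(near(P,[.58,-.07],.22),ST,[.59,-.02,0.]))
for cam in C:
    if cam!="both":
        m=near(C[cam],[.5,.312],.075); t=m[m[:,2]>.118]; print(cam,"web top",t.mean(0),t[:,2].max(),len(t),[tuple(x) for x in t[[t[:,0].argmin(),t[:,0].argmax()]]])
        m=near(C[cam],[.55,-.12],.1); print("gun top z",np.percentile(m[:,2],98)); m=near(C[cam],[.59,.05],.03);print("plate z",np.median(m[:,2]))
a=np.load("scene0.npz")["im"][140:270,300:430];b=np.load("top0.npz")["im"][100:230,90:220]
cv2.imwrite("pics/crop.png",cv2.resize(np.hstack([a,b]),(800,400),interpolation=2))
E
```

```text
scene bench z 0.0029509240050800663 0.0021045370523357825
top bench z 0.00021757847902957505 0.0025859229288730423
scene bracket [ 0.5017  0.3072 -1.6023] 0.0024750113985442805
scene stand [ 0.606  -0.0124 -0.1503] 0.002520840970273896
top bracket [ 0.5003  0.3114 -1.6594] 0.0014374056917296142
top stand [ 0.6059 -0.0107 -0.1403] 0.001714559191176427
both bracket [ 0.5006  0.3111 -1.6569] 0.0018085331850193863
both stand [ 0.6059 -0.012  -0.1467] 0.001990414189268578
scene web top [0.5108 0.3408 0.1309] 0.1369248671336035 44 [(np.float64(0.47581213395632094), np.float64(0.3407913898492882), np.float64(0.1318516316381803)), (np.float64(0.5339643774905484), np.float64(0.33974798801656353), np.float64(0.12981582244337847))]
gun top z 0.09500015872115494
plate z 0.014703339763764017
top web top [0.5025 0.3407 0.1274] 0.13662506072592515 95 [(np.float64(0.4730958839057493), np.float64(0.3410593673288342), np.float64(0.11816820522958327)), (np.float64(0.5319653448852997), np.float64(0.3359346918497417), np.float64(0.12981384418783803))]
gun top z 0.09310497748031996
plate z 0.01171383470727838
```

View pics/crop.png

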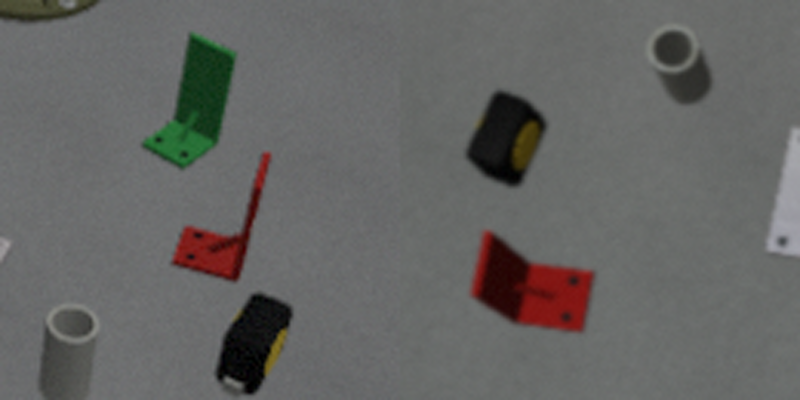

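The crop confirms it: the left red L stands with its web at top-view crop (490,275) and its foot towards the gun, and the green one is a separate L. Poses from both views agree. Next I grasp it.

```bash
cat >> h.py <<'E'
from scipy.spatial.transform import Rotation as Ro
def down(a):  # tool z down, tool y at world yaw a
    y=np.array([np.cos(a),np.sin(a),0]); z=np.array([0,0,-1.]); x=np.cross(y,z)
    q=Ro.from_matrix(np.c_[x,y,z]).as_quat(); return np.r_[q[3],q[:3]]
def xy(pose,p):
    c,s=np.cos(pose[2]),np.sin(pose[2]); return np.array([pose[0]+c*p[0]-s*p[1],pose[1]+s*p[0]+c*p[1]])
B=np.array([.5006,.3112,-1.657]); S=np.array([.6059,-.0117,-.144])
PZ=ctrl.pinch_z
E
python3 - <<'E'
from h import *
np.set_printoptions(precision=3,suppress=True)
w=xy(B,[-.031,0]); T=xy(S,[0,.012+.004]); G=xy(S,[-.09,-.138])
print(w,T,G)
for f in(0,np.pi):
    print("grasp",ctrl.ik([*w,.2],down(B[2]+f)),"place",ctrl.ik([*T,.2],down(S[2]+np.pi/2+f)),"trig",ctrl.ik([*G,.2],down(S[2]+np.pi/2+f)))
E
```

```text
[0.503 0.342] [0.608 0.004] [ 0.497 -0.135]
grasp [-0.942  0.546  0.502  1.6   -0.289  1.07  -2.019] place [ 0.001  0.501 -0.077  1.595  0.043  1.047  1.339] trig [ 0.08   0.37   0.194  1.838 -0.087  0.942  1.739]
grasp [-0.459  0.511 -0.286  1.593  0.158  1.061  0.697] place [-0.377  0.554  0.546  1.601 -0.316  1.076 -1.461] trig [-0.241  0.435  0.674  1.842 -0.323  0.977 -1.144]
```

```bash
python3 - <<'E'
from h import *
np.set_printoptions(precision=4,suppress=True)
w=xy(B,[-.031,0]); q=down(B[2]+np.pi)
ctrl.ungrasp()
ctrl.movep([*w,.22],q)
ctrl.movel([*w,.113+PZ],max_speed=.1)
ctrl.close_gripper(force=40)
s=get_state(); print(s["time"],s["width"],s["gripper_force"],s["tcp_pos"],s["contact_force"])
ctrl.movel([*w,.113+PZ+.11],max_speed=.12)
s=get_state(); print(s["time"],s["width"],s["gripper_force"],s["contact_force"],s["qpos"])
T=xy(S,[0,.02+.004])
print(ctrl.ik([*T,.113+PZ+.11],down(S[2]+np.pi*1.5)))
im,d=vision.grab_frame("scene"); np.savez("g.npz",im=im,d=d); cv2.imwrite("pics/g.png",cv2.resize(im[100:280,180:440],(780,540)))
E
```

```text
4.7917 0.007655586028142859 42.23458528518677 [0.5031 0.3422 0.0941] [ 0.752   1.0354 -1.5159]
5.8583 0.0072288705386476595 41.802197098731995 [ 0.3318  0.6268 -3.6697] [-0.4582  0.5077 -0.286   1.5878  0.1569  1.0704  0.6988]
[-0.6558  0.7547  1.1512  1.5943 -0.7142  1.2701 -1.0979]
```

View pics/g.png

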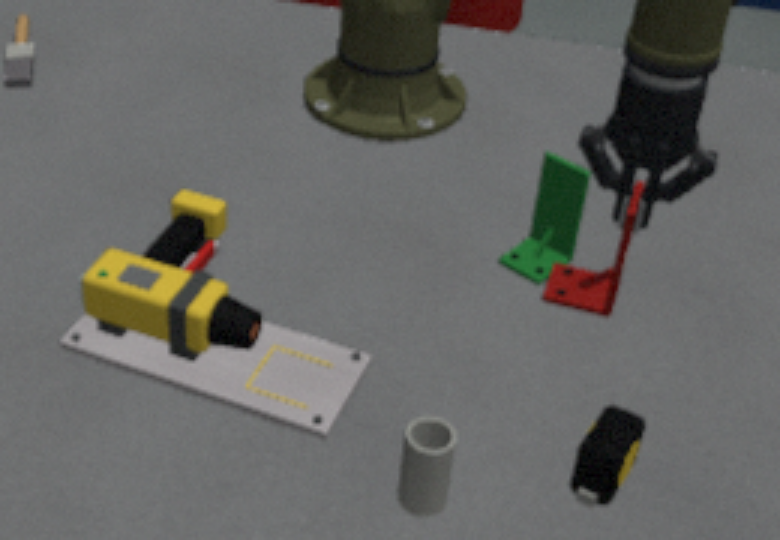

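```bash
python3 - <<'E'
from h import *
np.set_printoptions(precision=4,suppress=True)
p=get_state()["tcp_pos"]; g0=.113+PZ
ctrl.movel([p[0],p[1],g0+.15],max_speed=.12)
T=xy(S,[0,.024+.004]); q=down(S[2]+np.pi*1.5)
m=(p[:2]+T)/2
ctrl.movep([*T,g0+.15],q)
ctrl.movel([*T,g0+.012+.012],max_speed=.1)
s=get_state(); print(s["time"],s["width"],s["gripper_force"],s["contact_force"],s["tcp_pos"],s["qpos"])
b0=[*xy(S,[0,.024+.035]),S[2]+np.pi/2]; print("expect",b0)
for cam in("top","scene"):
    im,d=vision.grab_frame(cam); np.savez(cam+"1.npz",im=im,d=d); P=cloud(cam,d); P[d<=0]=9
    q=near(P,b0[:2],.06,.10); hsv=cv2.cvtColor(im,cv2.COLOR_BGR2HSV); red=((hsv[...,0]<8)|(hsv[...,0]>172))&(hsv[...,1]>120)&(hsv[...,2]>50)
    r=near(P[red],b0[:2],.09,.15); print(cam,len(r),fit(r,BR,b0,floor=1.,base=.024+(.002 if cam=="scene" else 0)))
cv2.imwrite("pics/p.png",np.hstack([cv2.resize(np.load("scene1.npz")["im"][140:260,180:320],(400,342)),cv2.resize(np.load("top1.npz")["im"][110:230,190:330],(400,342))]))
E
```

```text
9.4333 0.007431617741423166 41.86468720436096 [ 0.0349  0.5604 -4.0024] [0.6103 0.0158 0.119 ] [-0.6246  0.8219  1.0515  1.6993 -0.7919  1.1056 -1.0413]
expect [np.float64(0.6143666682516784), np.float64(0.04668934430798158), np.float64(1.4267963267948967)]
top 355 (array([0.6144, 0.0467, 1.4268]), np.float64(0.9906020750761945))
scene 459 (array([0.6144, 0.0467, 1.4268]), np.float64(0.9878753813104473))
```

View pics/p.png

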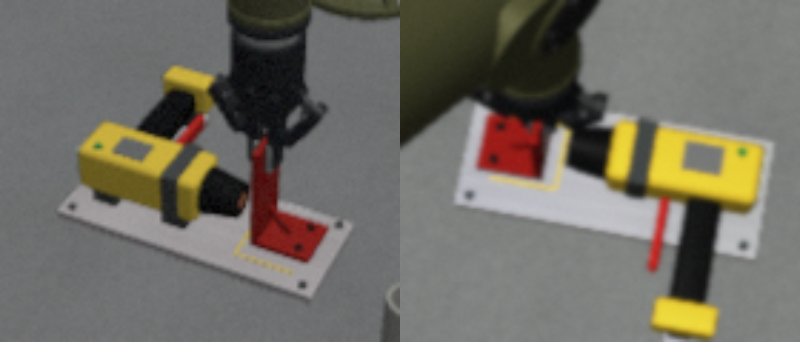

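The bracket hangs upright over the plate, with a clear gap to the nose at left crop (243,203). I'll refit from the saved frames, since I had the floor's sign wrong.

```bash
cat >> h.py <<'E'
def bfit(cam,im,d,b0,base):
    P=cloud(cam,d); P[d<=0]=9; hsv=cv2.cvtColor(im,cv2.COLOR_BGR2HSV)
    red=((hsv[...,0]<8)|(hsv[...,0]>172))&(hsv[...,1]>120)&(hsv[...,2]>50)
    r=near(P[red],b0[:2],.09,.16); x,e=fit(r,BR,b0,-1.,base+(.002 if cam=="scene" else 0))
    sp=xy(x,[-.035,0])-S[:2]; c,s=np.cos(S[2]),np.sin(S[2])
    print(cam,len(r),x,"rms",e,"spot in stand",[c*sp[0]+s*sp[1],-s*sp[0]+c*sp[1]],"yaw err",x[2]-S[2]-np.pi/2)
E
python3 - <<'E'
from h import *
np.set_printoptions(precision=4,suppress=True)
b0=np.r_[xy(S,[0,.024+.035]),S[2]+np.pi/2]
for cam in("top","scene"):
    z=np.load(cam+"1.npz"); bfit(cam,z["im"],z["d"],b0,.024)
    P=cloud(cam,z["d"]); P[z["d"]<=0]=9
    q=near(P,xy(S,[0,-.1]),.16,.1); print("stand",fit(q,ST,S))
E
```

```text
top 384 [0.6101 0.0503 1.5399] rms 0.0017702447623123194 spot in stand [np.float64(-0.0007598542826654018), np.float64(0.02716893694236459)] yaw err 0.11306009917854576
stand (array([ 0.6052, -0.0085, -0.1315]), np.float64(0.0017809003533867257))
scene 480 [0.6128 0.0454 1.4152] rms 0.0012408276560634769 spot in stand [np.float64(-0.00179997170117079), np.float64(0.022473518509870085)] yaw err -0.011575986275005112
stand (array([ 0.6067,  0.0014, -0.1377]), np.float64(0.0026832882577112254))
```

```bash
python3 - <<'E'
from h import *
np.set_printoptions(precision=4,suppress=True)
T=xy(S,[0,.008+.004]); g0=.0943+.012
ctrl.movel([*T,g0+.010],max_speed=.05)
print(get_state()["contact_force"])
f0=get_state()["contact_force"][2]
for dz in(.006,.003,.0015,.0005,0,-.0005,-.001,-.0015,-.002):
    ctrl.movel([*T,g0+dz],max_speed=.03)
    f=get_state()["contact_force"]; print(dz,f)
    if f[2]-f0>2.5: break
b0=np.r_[xy(S,[0,.008+.035]),S[2]+np.pi/2]
for cam in("top","scene"):
    im,d=vision.grab_frame(cam); np.savez(cam+"2.npz",im=im,d=d); bfit(cam,im,d,b0,.012)
print(get_state()["time"],get_state()["tcp_pos"])
cv2.imwrite("pics/p2.png",np.hstack([cv2.resize(np.load("scene2.npz")["im"][150:230,210:310],(400,320)),cv2.resize(np.load("top2.npz")["im"][120:200,200:300],(400,320))]))
E
```

```text
[-0.2565  0.5796 -3.5275]
0.006 [-0.5372  0.3792 -4.0797]
0.003 [-0.4782  0.2932 -3.7515]
0.0015 [-0.5099  0.362  -3.6594]
0.0005 [-0.1517  0.5264 -3.8886]
0 [ 0.0874 -0.3156 -4.0826]
-0.0005 [-0.8595 -0.2872  0.8171]
top 382 [0.6068 0.036  1.5675] rms 0.0016192269425553268 spot in stand [np.float64(-0.0010328478167294002), np.float64(0.012700819969166013)] yaw err 0.14072328353242525
scene 484 [0.6096 0.0298 1.4289] rms 0.0010421457727818374 spot in stand [np.float64(-0.002234643008793197), np.float64(0.006549353315382557)] yaw err 0.0021431356490451137
11.6417 [0.6077 0.     0.1061]
```

View pics/p2.png

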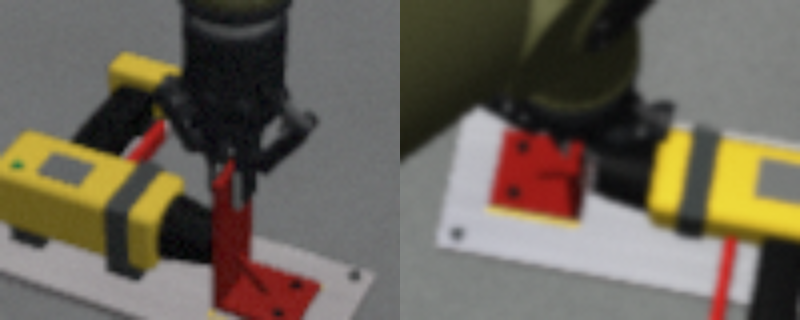

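Contact with the plate is felt, and there is still a gap to the nose. I'll release, back off towards the trigger side and re-measure unobstructed.

```bash
python3 - <<'E'
from h import *
np.set_printoptions(precision=4,suppress=True)
p=get_state()["tcp_pos"]
ctrl.ungrasp(); print(get_state()["width"],get_state()["contact_force"])
ctrl.movel([p[0],p[1],.25],max_speed=.12)
G=xy(S,[-.09,-.134]); q=down(S[2]+np.pi*1.5)
V=xy(S,[-.25,-.25])
ctrl.movep([*V,.25],q)
b0=np.r_[xy(S,[0,.008+.035]),S[2]+np.pi/2]
for cam in("top","scene"):
    im,d=vision.grab_frame(cam); np.savez(cam+"3.npz",im=im,d=d); bfit(cam,im,d,b0,.012)
    r=models.masks_of(cam,"trigger")
    P=cloud(cam,d); P[d<=0]=9
    both=np.r_[ST,[[-.03,.03,.008,.016,.012,.142],[-.03,.03,.008,.078,.012,.020]]]
    print("stand",fit(near(P,xy(S,[-.02,-.05]),.2),both,S))
    hsv=cv2.cvtColor(im,cv2.COLOR_BGR2HSV); red=((hsv[...,0]<8)|(hsv[...,0]>172))&(hsv[...,1]>120)&(hsv[...,2]>50)
    t=near(P[red],xy(S,[-.085,-.106]),.05); c,s=np.cos(S[2]),np.sin(S[2]); e=t[:,:2]-S[:2]
    e=np.c_[e[:,0]*c+e[:,1]*s,-e[:,0]*s+e[:,1]*c]; print("trigger in stand",len(t),np.percentile(e,[5,50,95],axis=0),np.median(t[:,2]))
    dark=(hsv[...,2]<60); t=near(P[dark],xy(S,[-.09,-.145]),.03); t=t[t[:,2]>.065]; e=t[:,:2]-S[:2]
    if len(t): e=np.c_[e[:,0]*c+e[:,1]*s,-e[:,0]*s+e[:,1]*c]; print("grip in stand",len(t),np.percentile(e,[2,50,98],axis=0),np.median(t[:,2]))
print(get_state()["time"])
cv2.imwrite("pics/p3.png",np.hstack([cv2.resize(np.load("scene3.npz")["im"][150:250,190:315],(400,320)),cv2.resize(np.load("top3.npz")["im"][120:240,200:350],(400,320))]))
E
```

```text
0.08529574719977062 [ 0.6898  0.1725 -0.1215]
top 425 [0.6088 0.0313 1.4648] rms 0.0013733965564055144 spot in stand [np.float64(-0.0020214975029358728), np.float64(0.008028360550960715)] yaw err 0.03797353510616053
stand (array([ 0.6055, -0.0114, -0.1395]), np.float64(0.0017263394047786211))
trigger in stand 78 [[-0.1073 -0.1096]
 [-0.0766 -0.1057]
 [-0.041  -0.1017]] 0.06939254393655545
grip in stand 232 [[-0.1171 -0.1606]
 [-0.0912 -0.1442]
 [-0.0626 -0.1284]] 0.07549336919112992
scene 548 [0.6102 0.0295 1.4257] rms 0.0010337487212756808 spot in stand [np.float64(-0.0016488232322462602), np.float64(0.006356197970682202)] yaw err -0.0011060434892009585
stand (array([ 0.606 , -0.0129, -0.15  ]), np.float64(0.0023903045046470184))
trigger in stand 44 [[-0.1026 -0.1069]
 [-0.083  -0.1024]
 [-0.0576 -0.0996]] 0.07149417951549963
grip in stand 111 [[-0.1183 -0.156 ]
 [-0.0904 -0.14  ]
 [-0.0642 -0.1258]] 0.07820170598688973
15.2833
```

View pics/p3.png

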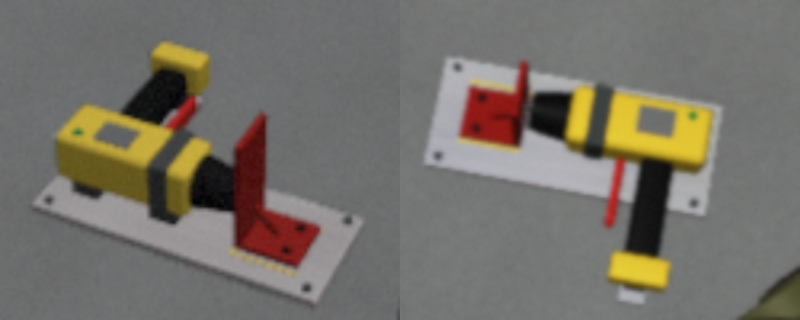

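Bracket confirmed: spot about 7 mm off the nose, about 2 mm to the side, and square. Now the trigger.

```bash
python3 - <<'E'
from h import *
np.set_printoptions(precision=4,suppress=True)
G=xy(S,[-.09,-.134]); G2=xy(S,[-.09,-.139]); q=down(S[2]+np.pi*1.5)
ctrl.movep([*G,.2],q)
ctrl.movel([*G,.038],max_speed=.08); print(get_state()["contact_force"])
ctrl.movel([*G2,.038],max_speed=.05); print(get_state()["contact_force"])
ctrl.close_gripper(force=35)
s=get_state(); print(s["time"],s["width"],s["gripper_force"],s["contact_force"],s["tcp_pos"]-[*G2,.038])
im,d=vision.grab_frame("scene"); cv2.imwrite("pics/t.png",cv2.resize(im[150:250,190:315],(750,600)))
E
```

```text
[ 0.6746 -0.3534 -1.0444]
[-0.2759 -0.2711  0.0143]
18.9667 0.050420157861379364 36.345423348248005 [-1.253   7.8621  8.898 ] [0.0001 0.003  0.0002]
```

View pics/t.png

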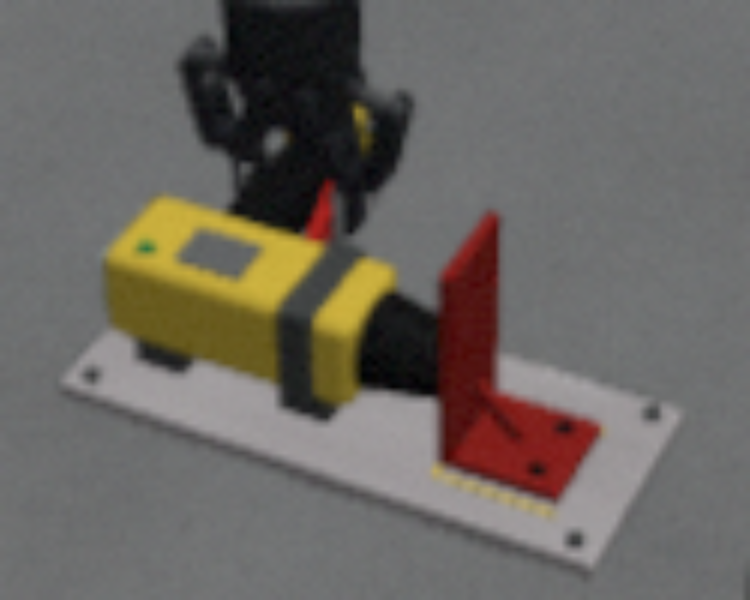

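Width is 50.4 mm, so the trigger is on its stop, and the picture shows the finger pressing it at (325,210) with the bracket undisturbed. I'll hold, release and retreat.

```bash
python3 - <<'E'
from h import *
np.set_printoptions(precision=4,suppress=True)
ctrl.pause(2.1); print(get_state()["width"],get_state()["time"])
ctrl.ungrasp()
G=xy(S,[-.09,-.134])
ctrl.movel([*G,.038],max_speed=.05); ctrl.movel([*G,.22],max_speed=.1)
ctrl.movep([*xy(S,[-.25,-.25]),.25],down(S[2]+np.pi*1.5))
b0=np.r_[xy(S,[0,.008+.035]),S[2]+np.pi/2]
for cam in("top","scene"):
    im,d=vision.grab_frame(cam); bfit(cam,im,d,b0,.012)
    P=cloud(cam,d); P[d<=0]=9; hsv=cv2.cvtColor(im,cv2.COLOR_BGR2HSV); red=((hsv[...,0]<8)|(hsv[...,0]>172))&(hsv[...,1]>120)&(hsv[...,2]>50)
    t=near(P[red],xy(S,[-.085,-.106]),.05); c,s=np.cos(S[2]),np.sin(S[2]); e=t[:,:2]-S[:2]
    e=np.c_[e[:,0]*c+e[:,1]*s,-e[:,0]*s+e[:,1]*c]; print("trigger",len(t),np.percentile(e,[5,50,95],axis=0))
print(get_state()["time"],get_state()["contact_force"])
E
```

```text
0.05056489384131983 21.1167
top 425 [0.6113 0.0311 1.4067] rms 0.0014755324413533461 spot in stand [np.float64(-0.001543940197225255), np.float64(0.00814196501417898)] yaw err -0.020145017945021326
trigger 80 [[-0.1068 -0.1097]
 [-0.0766 -0.1056]
 [-0.0411 -0.1017]]
scene 548 [0.6096 0.0295 1.4297] rms 0.0009086824424569442 spot in stand [np.float64(-0.002121374019343994), np.float64(0.006333856147734071)] yaw err 0.0029469964589246
trigger 43 [[-0.1031 -0.1064]
 [-0.0805 -0.1022]
 [-0.055  -0.1001]]
24.7 [-0.0546  0.0251 -0.2966]
```

The trigger is out again and the bracket hasn't moved.

```bash
python3 -c "
from station import ticket
print(ticket.close_job())"
```

```text
the job is handed in; nothing more can be done
None
```

The job is handed in with no verdict shown: the red bracket stands on the plate with its spot about 7 mm from the nose and 2 mm off centre, square to it; the trigger was held at its stop for just over 2 s and measured out again, and the robot was clear at about 25 s.

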